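# Purge the two-speed blow gun

## Task

Purge the two-speed blow gun on its bench stand: turn the cam lock knob until the sprung follower drops into the notch and frees the trigger. Then squeeze the trigger to its pressure point and keep leaning on it, holding it still, for a good two seconds (soft blow) without breaking through, squeeze on past it well into the second stage for about a second (full blow), and let the trigger go. Do not force the trigger hard against its end stop, leave the lock open and leave the things lying round the stand alone.

Things in the scene. Friction and masses are not known exactly. Their poses are not given: they have to be found in the camera images.
- blow_gun: Fixed stand with gun, bolted down: plywood base 260 x 170 x 12 mm, on it a pistol-shaped blow gun lying on its side. Origin at table height under the stand, z up. In its frame (mm): aluminium gun body x 0 to 40, y -65 to 95, z 42 to 78; nozzle along +y to y 157; cam knob axis at x 97, y 0; grip and trigger lie side by side toward -x.
- grip_mid (a point): Centre of the fixed black grip, a bar running along x of the blow_gun frame from x -112 to -4 mm, 26 mm thick in y (y -44 to -18), z 45 to 75 mm over the table; this point at x -46, y -31, z 60, axes as blow_gun. Free air on both sides and below it, for fingers, at x -80 to -12.
- trigger_pad: Grey ribbed trigger, a bar 64 mm along x, 10 mm in y, z 45 to 75 mm over the table; origin at its centre, at rest at x -46, y +15 mm in the blow_gun frame, axes alike. It slides straight to the grip (-y). Trigger and grip together measure 64 mm across at rest; two fingers from above span both. The grip does not give, so a gripper closing on both must follow sideways.
- trigger (a joint): Trigger travel in m, 0 at rest, up to 0.024 as squeezed to the grip; springs back. Lock closed: stops at 2 mm. Lock open: light spring, 1.5 to 3.5 N, then the pressure point, hidden, somewhere from 5 to 12 mm: force climbs 4 N per mm and it breaks through at 10 to 12 N, then grows slowly to at most 17 N before the stop. Leaning on it means 7 to 9.5 N. Never press over 50 N.
- second_stage (a joint): Travel in m of the second-stage valve hidden in the gun: 0 until the trigger breaks through the pressure point, at most 0.006. Over 0.003 is well in the second stage; under 0.001 counts as not broken through.
- cam_knob (a joint): Turn of the cam lock knob in rad about the upright axis, grows clockwise seen from above. At 0 the notch of the cam disc faces the follower. It starts between -1.3 and -0.6 (turn it clockwise); range -1.6 to 0.6. Light to turn (under 0.3 N m); the notch pulls it home and holds it.
- knob_grip (a point): On the knob's axis at the height to grip (93 mm over the table). Black bar 54 mm long, 16 mm wide, z 79 to 105 mm, sides upright, with a pointed end (8 mm more) over the notch of the steel cam disc (64 mm across, z 58 to 70 mm) below. The point's x axis lies along the bar, pointed end to its -x; at joint value 0 that points to -x of the blow_gun frame.
- cam_follower (a joint): Travel in m of the sprung follower (brass roller on a steel slide between cam disc and gun body): about 0 while it rides on the rim, about 0.006 when it has dropped into the notch (over 0.0045 counts).
- bridge_blank: Bystander: loose black wooden bar 30 x 160 x 10 mm in front of the nozzle; origin under its centre.
- sanding_block: Bystander: loose brown sanding block 67 x 112 x 30 mm to the right of the stand; origin under its centre.
- block_plane: Bystander: loose small grey plane 42 x 155 x 60 mm to the right of the stand; origin under its centre.

How it is judged (in metres and radians):
On the way, in this order (a step that is already met when the one before it is completed fails the run):
1. the follower has dropped into the notch (value of joint cam_follower above 0.0045 m), for 0.2 s.
2. the fingers lean on the trigger at its pressure point and hold it still for two seconds, without breaking through (over 6.5 N) (contact force between the fingers and trigger_pad above 6.5 N and value of joint trigger above 0.004 m and velocity of joint trigger between -0.003 and 0.003 m/s and value of joint second_stage below 0.001 m), for 2 s.
3. the trigger is held well in the second stage for most of a second (value of joint second_stage above 0.003 m), for 0.7 s.
At the end, for the whole second after the job is handed in: The trigger is let go and back at rest (within 2 mm), the second stage is shut, the follower still sits in the notch (over 4.5 mm in), and the bridge blank, sanding block and plane are within 30 mm of where they lay (value of joint trigger below 0.002 m and value of joint second_stage below 0.001 m and value of joint cam_follower above 0.0045 m and distance of each of bridge_blank, sanding_block, block_plane from where it was at the start of the episode below 0.03 m); the robot touches nothing.
It fails at once if the trigger is pressed with more than 50 N (contact force between the fingers and trigger_pad above 50 N).
It fails at once if the bridge blank is moved by more than 30 mm (distance of bridge_blank from where it was at the start of the episode above 0.03 m).
It fails at once if the sanding block is moved by more than 30 mm (distance of sanding_block from where it was at the start of the episode above 0.03 m).
It fails at once if the block plane is moved by more than 30 mm (distance of block_plane from where it was at the start of the episode above 0.03 m).
It also fails if it takes over 72 s, if anything falls off the work surface, if the arm or the gripper's body presses on something with over 40 N, if the wrist force passes 120 N, or if a joint passes its speed limit or range.

## Robot

A 6-joint arm with a two-finger parallel gripper is mounted at the origin on a cart in front of the work surface, level with it; the furniture and walls round the work are solid. World frame = base frame: x ahead of the robot, y to its left, z up, the work surface at z = 0. Lengths are in mm, angles in degrees, forces in N, time in s.
With the tool pointing down it reaches from about 350 to 850 mm from the base axis. Payload 8.1 kg.
Tool frame: the origin (TCP) lies at the very end of the fingers, on their centre line; the grasp point (between the pads) lies 19 mm behind it; z points along the fingers, y is the line along which they close (so a half turn about z gives the same grasp; the last joint's range is limited). The gripper opens to 85 mm and grips with 20 to 120 N. Pads are 22 mm wide; open, the fingers measure 114 mm over their backs; the gripper's body (76 mm by 85 mm) begins 54 mm behind the grasp point. The pads swing forward as they close: fully open they stand 13 mm farther back than shut.
Start: joints at [-73.132, 7.471, 85.268, -0, 87.261, -4.893], TCP at [222.461, -557.24, 231.292] pointing down, gripper open.
Joint ranges: [-169.43, 169.43], [-51.17, 129.36], [1.28, 143.12], [-76.62, 256.62], [0, 156.53], [-152.29, 152.29]. Speed limits (degrees/s): [136.94, 136.94, 159.86, 180, 180, 180].

## Interface

Orientations are given as [roll, pitch, yaw] about the fixed x, y, z axes, in that order (R = Rz(yaw) Ry(pitch) Rx(roll)).
In Python, from bench import sense, eyes, job, models gives the robot as it stands. The module is installed in compiled form; this text tells all that it offers.
- The arm moves only by the tool apply_moves, never from a script. Its argument "rows" is a list of rows, each a list of 6 numbers: the shift along the tool's x, y, z in mm, then the turn, a rotation vector about the tool's x, y, z in rad. In form: [[dx, dy, dz, rx, ry, rz], ...]. A call has exactly 5 rows; each row shifts and turns the commanded pose from where the row before left it, along the tool's axes as they then stand; what a row does not reach is not made up. A row lasts 1/8 s, in which the tool goes at most 62.5 mm and 10.7 degrees, less where a joint would pass 70% of its speed; a pose out of reach is approached as far as the arm can. A call is refused whole if a number of a shift passes 62.5 or a number of a turn 0.188, either way. A call with a gripper value outside its range is refused whole. "fingers" is the finger opening in mm, from 0 to 85.4, set as the call begins (left out, the last holds). The fingers move at their own pace and stop on an object; "grip_force" is the grip in N (left out, the last holds). Time passes only in rows, so rows that do not move let the fingers close, or fill a call up. It gives the time, the measured TCP pose, the force, the opening and the grip force at its end, in the units of the state.
- sense(): the state, without advancing time (a new reading comes with each control period).
- eyes.snapshot(name): name is "side" or "top"; returns (picture, depth): 400x640x3 uint8, red, green, blue; 400x640 float32, mm along the optical axis (not along the pixel's ray), 0 where there is no reading.
- eyes.get_calibration(name): a dict with "intrinsics" (3x3 intrinsics, pixels), "R" (3x3) and "t" (3): a world point X has camera coordinates R X + t. Camera axes: x right, y down, z forward; pixel columns grow to the right and rows downward; lengths in mm; the calibration is good to about 2 mm. A picture is of the moment at which its call begins. get_calibration takes no time and is no camera call.
- job.hand_in(): hands the job in; it is judged then, once.
Trained networks look in the newest picture that a camera, given by its name, has taken for a name from the list of things; names that differ only in an ending like _2 or _b are one class to them, and where a whole thing is asked for, a point or a joint stands for the part that bears it (a point fixed in the world has none). Each returns a list of dicts, best first, with "confidence" (0 to 1); they miss things now and then, are a little off and sometimes report something else, mostly with a low value. They report only what shows in the picture. A call takes as long as a camera call.
- models.boxes_of(name, camera): "xyz" ([x, y, z] in mm, in world coordinates, good to about 4 mm: the middle of the surface that is visible of it).
- models.cut_out(name, camera): "pixels" (400x640 bool, what is visible of it).
- models.place_of(name, camera): "xyz" ([x, y, z] in mm, in world coordinates, good to about 4 mm: a listed point, or the origin of a listed thing).
The state is a dict: "time": time; "joint_pos": joint angles; "qd": joint speeds; "joint_efforts": joint torques, N m; "tool_pos": TCP position; "tcp_rot": TCP orientation; "ft_force": force on the tool from outside, world axes, zero at the start; "wrist_torque": the same for the moment, N m; "finger_gap": finger opening in mm; "grip_force": force on a finger pad.
Only numpy, scipy, OpenCV 4.12 (cv2) and the standard library are available. Lean on these libraries where they do the work, as an engineer would, in place of code of your own. Each camera call takes 0.05 s, during which the arm holds its last target. There are 200 camera calls.

## Working session

There is one attempt and no reset: what is moved stays moved. The work goes in short steps, Python scripts to look and compute and a tool call to move; the robot and the scene stay as the last step left them, time stands still between calls to the robot, and variables do not carry over. Pictures are saved under pics/ and viewed, at most 10 in all, crops included, and the job is handed in when it is done.

Besides the shell and the picture viewer there is one more tool, called after "Call:" as name([rows], argument=value, ...), one row to a line, values as JSON. apply_moves: Moves the arm, as the interface text tells. Its arguments: {"type":"object","properties":{"rows":{"type":"array"},"fingers":{"type":"number"},"grip_force":{"type":"number"}},"required":["rows"]}

```bash
mkdir -p pics; cat > h.py <<'E'
from bench import sense, eyes, job, models
import numpy as np, cv2
def snap(cam,fn):
    p,d=eyes.snapshot(cam); cv2.imwrite(fn,p[:,:,::-1]); return p,d
def world(cam,d,u,v):
    c=eyes.get_calibration(cam);K=np.array(c["intrinsics"]);R=np.array(c["R"]);t=np.array(c["t"])
    z=d[v,u];return R.T@(np.linalg.inv(K)@np.array([u,v,1.])*z-t)
def st():
    s=sense(); print({k:np.round(s[k],2).tolist() for k in("time","joint_pos","tool_pos","tcp_rot","ft_force","finger_gap","grip_force")})
E
python3 - <<'E'
from h import *
st()
for c in("top","side"):
    snap(c,f"pics/{c}0.png")
    for n in("blow_gun","grip_mid","trigger_pad","knob_grip","sanding_block","block_plane","bridge_blank"):
        r=models.place_of(n,c); print(c,n,[(np.round(q["xyz"]).tolist(),round(q["confidence"],2)) for q in r[:2]])
E
```

```text
{'time': 0.0, 'joint_pos': [-73.13, 7.52, 85.33, -0.0, 87.26, -4.9], 'tool_pos': [222.29, -556.72, 230.24], 'tcp_rot': [-179.9, -0.01, 21.76], 'ft_force': [0.51, -0.09, 0.14], 'finger_gap': 85.41, 'grip_force': 0.0}
top blow_gun [([524.0, -65.0, -1.0], 0.58)]
top grip_mid [([490.0, -103.0, 58.0], 0.63)]
top trigger_pad [([479.0, -60.0, 62.0], 0.64), ([490.0, -104.0, 58.0], 0.62)]
top knob_grip [([628.0, -50.0, 98.0], 0.88)]
top sanding_block [([625.0, -322.0, -3.0], 0.78)]
top block_plane []
top bridge_blank [([514.0, 132.0, 4.0], 0.85)]
side blow_gun [([530.0, -64.0, 1.0], 0.7)]
side grip_mid [([488.0, -103.0, 58.0], 0.95)]
side trigger_pad [([479.0, -53.0, 62.0], 0.75)]
side knob_grip [([624.0, -49.0, 91.0], 0.75)]
side sanding_block [([625.0, -324.0, -0.0], 0.92)]
side block_plane [([445.0, -346.0, 0.0], 0.64), ([624.0, -324.0, 2.0], 0.55)]
side bridge_blank []
```

View pics/top0.png

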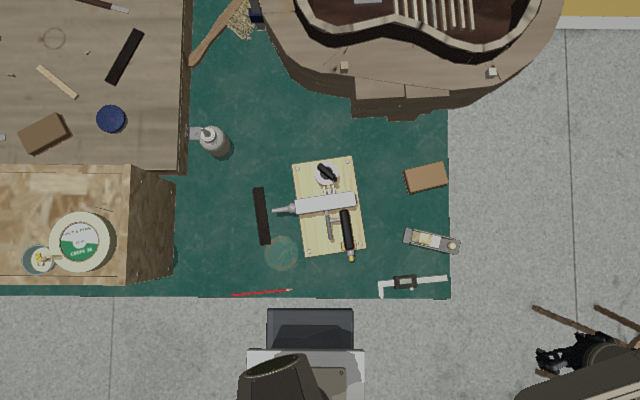

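View pics/side0.png

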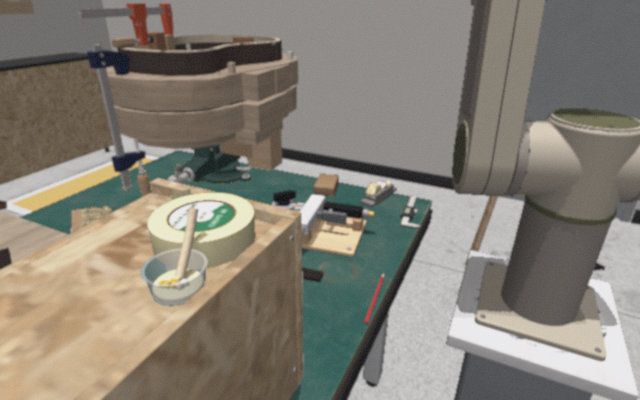

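```bash
python3 - <<'E'
from h import *
p,d=eyes.snapshot("top")
for n in("knob_grip","trigger_pad","grip_mid"):
    for r in models.cut_out(n,"top")[:2]:
        v,u=np.nonzero(r["pixels"])
        P=np.array([world("top",d,a,b) for a,b in zip(u,v) if d[b,a]>0])
        zt=np.percentile(P[:,2],90); Q=P[abs(P[:,2]-zt)<6][:,:2].astype(np.float32)
        print(n,round(r["confidence"],2),len(P),"ztop",round(zt,1),cv2.minAreaRect(Q),"uv",u.mean().round(),v.mean().round())
c=eyes.get_calibration("top");print(np.round(c["R"],2),np.round(-np.array(c["R"]).T@c["t"]))
E
```

```text
knob_grip 0.73 485 ztop 105.3 ((620.8382568359375, -51.62556838989258), (61.958072662353516, 16.054851531982422), 51.672054290771484) uv 326.0 173.0
trigger_pad 0.55 135 ztop 76.8 ((486.45074462890625, -55.71334457397461), (71.37870788574219, 9.400461196899414), 7.785299777984619) uv 330.0 223.0Traceback (most recent call last):
  File "<stdin>", line 6, in <module>
  File "h.py", line 6, in world
    c=eyes.get_calibration(cam);K=np.array(c["intrinsics"]);R=np.array(c["R"]);t=np.array(c["t"])
ValueError: time passes only in moves, steps and waits
```

The top view shows the stand around (330,205), with the knob at (326,173) pointing to the upper left. The trigger is at (330,223), the grip at (347,230), the bridge blank at (262,215), the block at (425,177) and the plane at (430,240). The side view shows the same scene, with the mould behind it raised above the table.

```bash
cat >> h.py <<'E'
CAL={}
def cloud(cam,d):
    c=CAL.setdefault(cam,eyes.get_calibration(cam));K=np.array(c["intrinsics"]);R=np.array(c["R"]);t=np.array(c["t"])
    v,u=np.mgrid[:400,:640]
    X=np.stack([u,v,np.ones_like(u)],-1).reshape(-1,3)@np.linalg.inv(K).T*d.reshape(-1,1)
    return ((X-t)@R).reshape(400,640,3)
E
python3 - <<'E'
from h import *
p,d=eyes.snapshot("top"); W=cloud("top",d); np.save("W.npy",W)
ok=d>0
def sel(u0,u1,v0,v1,z0,z1):
    m=np.zeros_like(ok); m[v0:v1,u0:u1]=1
    return W[m&ok&(W[...,2]>z0)&(W[...,2]<z1)]
P=sel(285,375,148,262,5,18); print("ply",len(P),cv2.minAreaRect(P[:,:2].astype(np.float32)))
P=sel(290,362,188,218,70,84); print("body",len(P),cv2.minAreaRect(P[:,:2].astype(np.float32)))
P=sel(338,358,216,256,60,84); print("grip",len(P),np.median(P[:,2]),cv2.minAreaRect(P[:,:2].astype(np.float32)))
P=sel(320,338,214,250,60,84); print("trig",len(P),np.median(P[:,2]),cv2.minAreaRect(P[:,:2].astype(np.float32)))
P=sel(200,460,60,150,100,900); print("mould",P[:,0].min(), P[P[:,0].argmin()], P[:,2].min())
E
```

```text
ply 3778 ((546.2683715820312, -60.512603759765625), (313.3532409667969, 246.95579528808594), 0.4874308407306671)
body 1075 ((544.0142822265625, -41.645904541015625), (76.72570037841797, 172.96481323242188), 0.19261780381202698)
grip 392 73.2821766212003 ((458.692138671875, -103.68058776855469), (104.98734283447266, 31.49943733215332), 9.520594596862793)
trig 133 73.07284333849597 ((482.8813171386719, -66.15581512451172), (66.7108154296875, 30.617013931274414), 7.297065734863281)
mould 682.2350850582571 [682.23508506 248.53083334 102.9507364 ] 100.02628109287629
```

Call:
apply_moves([
  [0, 0, 0, 0, 0, 0],
  [0, 0, 0, 0, 0, 0],
  [0, 0, 0, 0, 0, 0],
  [0, 0, 0, 0, 0, 0],
  [0, 0, 0, 0, 0, 0],
], fingers=45, grip_force=20)

```text
time: 1.68
tool_pos: [222.4, -557.3, 231.3]
tcp_rot: [180.0, 0.0, 21.8]
ft_force: [-0.8, -1.3, 0.5]
finger_gap: 44.9
grip_force: 0.0
```

```bash
python3 - <<'E'
import numpy as np
W=np.load("W.npy")
P=W.reshape(-1,3);P=P[(P[:,1]>-300)&(P[:,1]<150)&(P[:,0]>600)&(P[:,0]<1000)&(P[:,2]>110)]
for y in range(-300,150,50):
    q=P[(P[:,1]>=y)&(P[:,1]<y+50)]
    if len(q): i=q[:,0].argmin(); print(y,len(q),q[i].round(),q[:,2].max().round())
E
```

```text
-300 2538 [ 727. -253.  342.] 450.0
-250 2909 [ 723. -201.  353.] 450.0
-200 2879 [ 723. -150.  352.] 451.0
-150 3025 [ 720. -103.  379.] 451.0
-100 2423 [608. -53. 110.] 451.0
-50 2307 [629. -43. 111.] 451.0
0 1888 [784.   1. 323.] 450.0
50 775 [831.  50. 327.] 396.0
100 342 [982. 139. 177.] 266.0
```

Call:
apply_moves([
  [40, -23, 0, 0, 0, 0],
  [52, -30, 0, 0, 0, 0],
  [52, -30, 0, 0, 0, 0],
  [52, -30, 0, 0, 0, 0],
  [52, -30, 0, 0, 0, 0],
])

```text
time: 2.3
tool_pos: [400.7, -330.9, 231.6]
tcp_rot: [180.0, -0.0, 21.7]
ft_force: [0.4, -1.1, -0.1]
finger_gap: 45.4
grip_force: 0.0
```

Call:
apply_moves([
  [52, -30, 0, 0, 0, 0],
  [52, -30, 0, 0, 0, 0],
  [52, -30, 0, 0, 0, 0],
  [52, -30, 0, 0, 0, 0],
  [52, -30, 10, 0, 0, 0],
])

```text
time: 2.92
tool_pos: [587.4, -95.2, 222.5]
tcp_rot: [179.9, -0.1, 21.8]
ft_force: [0.8, -1.1, -0.1]
finger_gap: 45.4
grip_force: 0.0
```

Call:
apply_moves([
  [52, -30, 20, 0, 0, 0],
  [0, 0, 30, 0, 0, -0.17],
  [0, 0, 25, 0, 0, -0.17],
  [0, 0, 0, 0, 0, -0.18],
  [0, 0, 0, 0, 0, 0],
])

```text
time: 3.55
tool_pos: [622.2, -50.1, 146.1]
tcp_rot: [-180.0, 0.0, 51.5]
ft_force: [1.1, 0.3, -0.2]
finger_gap: 44.8
grip_force: 0.0
```

```bash
python3 - <<'E'
from h import *
st()
p,d=snap("top","pics/t1.png"); s,_=snap("side","pics/s1.png")
cv2.imwrite("pics/c1.png",np.hstack([cv2.resize(p[130:270,270:400],(400,430)),cv2.resize(s[150:290,250:380],(400,430))])[:,:,::-1])
E
```

```text
{'time': 3.55, 'joint_pos': [-9.31, 14.2, 86.68, 0.0, 79.16, 29.19], 'tool_pos': [622.19, -50.1, 146.15], 'tcp_rot': [-179.97, 0.02, 51.5], 'ft_force': [1.08, 0.34, -0.2], 'finger_gap': 44.79, 'grip_force': 0.0}
```

View pics/c1.png

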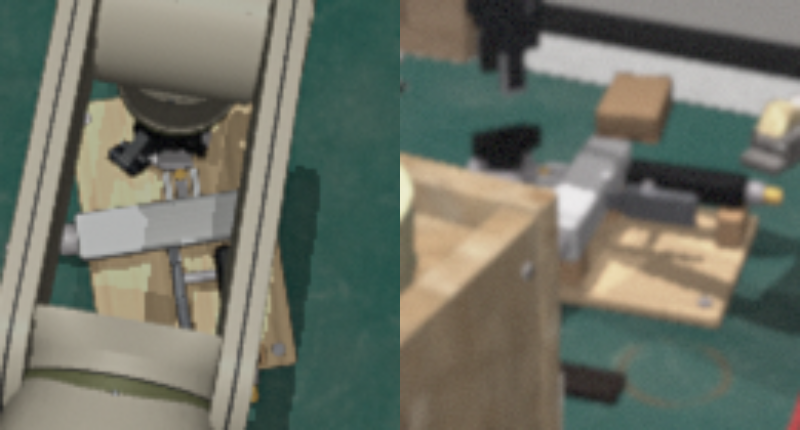

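The crop shows the gripper above the knob (top view, about 165,145) with nothing in the way. I'll lower it over the bar and close to a loose gap.

Call:
apply_moves([
  [2, 1, 24, 0, 0, 0],
  [0, 0, 24, 0, 0, 0],
  [0, 0, 20, 0, 0, 0],
  [0, 0, 0, 0, 0, 0],
  [0, 0, 0, 0, 0, 0],
])

```text
time: 4.28
tool_pos: [625.0, -49.4, 79.6]
tcp_rot: [179.9, -0.0, 51.5]
ft_force: [-0.9, 0.4, -0.4]
finger_gap: 44.8
grip_force: 0.0
```

Call:
apply_moves([
  [0, 0, 0, 0, 0, 0],
  [0, 0, 0, 0, 0, 0],
  [0, 0, 0, 0, 0, 0],
  [0, 0, 0, 0, 0, 0],
  [0, 0, 0, 0, 0, 0],
], fingers=20)

```text
time: 4.9
tool_pos: [625.1, -49.2, 80.2]
tcp_rot: [179.9, -0.1, 51.6]
ft_force: [-2.0, 1.9, 4.8]
finger_gap: 20.3
grip_force: 2.9
```

Call:
apply_moves([
  [0, 0, -3, 0, 0, 0.1],
  [0, 0, 0, 0, 0, 0.15],
  [0, 0, 0, 0, 0, 0.15],
  [0, 0, 0, 0, 0, 0.15],
  [0, 0, 0, 0, 0, 0.15],
])

```text
time: 5.52
tool_pos: [625.4, -50.0, 82.7]
tcp_rot: [179.9, -0.1, 11.2]
ft_force: [1.9, -2.1, 1.5]
finger_gap: 20.1
grip_force: 1.6
```

Call:
apply_moves([
  [0, 0, 0, 0, 0, 0.06],
  [0, 0, 0, 0, 0, 0.04],
  [0, 0, 0, 0, 0, 0.04],
  [0, 0, 0, 0, 0, 0],
  [0, 0, 0, 0, 0, 0],
])

```text
time: 6.15
tool_pos: [625.4, -50.0, 82.4]
tcp_rot: [179.9, -0.1, 3.5]
ft_force: [3.5, -3.0, -0.2]
finger_gap: 20.2
grip_force: 2.3
```

```bash
python3 - <<'E'
from h import *
s=sense();st();print(s["wrist_torque"])
for c in("top","side"):
    eyes.snapshot(c)
    for r in models.place_of("knob_grip",c): print(r)
E
```

```text
{'time': 6.15, 'joint_pos': [-9.23, 17.95, 89.2, -0.04, 72.71, 77.31], 'tool_pos': [625.38, -49.96, 82.43], 'tcp_rot': [179.93, -0.13, 3.47], 'ft_force': [3.55, -2.98, -0.17], 'finger_gap': 20.16, 'grip_force': 2.26}
[-0.62700066 -0.63167965  0.08820924]
{'xyz': [626.4, -51.4, 94.1], 'confidence': 0.65}
{'xyz': [624.0, -49.4, 90.6], 'confidence': 0.53}
```

Call:
apply_moves([
  [0, 0, 0, 0, 0, 0.06],
  [0, 0, 0, 0, 0, 0.05],
  [0, 0, 0, 0, 0, 0],
  [0, 0, 0, 0, 0, -0.1],
  [0, 0, 0, 0, 0, -0.09],
])

```text
time: 6.98
tool_pos: [624.0, -49.3, 81.7]
tcp_rot: [-180.0, 0.0, 8.2]
ft_force: [-1.3, -3.6, 0.6]
finger_gap: 20.1
grip_force: 1.7
```

Call:
apply_moves([
  [0, 0, 0, 0, 0, 0],
  [0, 0, 0, 0, 0, 0],
  [0, 0, 0, 0, 0, 0],
  [0, 0, 0, 0, 0, 0],
  [0, 0, 0, 0, 0, 0],
], fingers=12)

```text
time: 7.6
tool_pos: [624.6, -50.5, 82.1]
tcp_rot: [179.9, -0.0, 8.0]
ft_force: [0.9, -6.3, 0.1]
finger_gap: 15.7
grip_force: 24.5
```

Call:
apply_moves([
  [0, 0, 0, 0, 0, 0],
  [0, 0, 0, 0, 0, 0],
  [0, 0, -35, 0, 0, 0],
  [0, 0, -55, 0, 0, 0],
  [0, 0, 0, 0, 0, 0],
], fingers=40)

```text
time: 8.22
tool_pos: [627.9, -49.4, 178.2]
tcp_rot: [179.8, -0.6, 8.0]
ft_force: [0.4, -0.5, -0.2]
finger_gap: 39.8
grip_force: 0.0
```

Call:
apply_moves([
  [-50, 5, 0, 0, 0, 0],
  [-50, 5, 0, 0, 0, 0],
  [-46, 4, 0, 0, 0, 0],
  [0, 0, 0, 0, 0, 0],
  [0, 0, 0, 0, 0, 0],
], fingers=85.4)

```text
time: 8.85
tool_pos: [482.1, -83.4, 171.7]
tcp_rot: [180.0, -0.1, 8.0]
ft_force: [1.0, 0.0, -0.4]
finger_gap: 85.5
grip_force: 0.0
```

```bash
python3 - <<'E'
from h import *
st()
p,d=snap("top","pics/t2.png"); s,_=snap("side","pics/s2.png")
for c in ("top","side"):
  for n in("trigger_pad","grip_mid","knob_grip","blow_gun"):
    print(c,n,[(q["xyz"],q["confidence"]) for q in models.place_of(n,c)[:2]])
cv2.imwrite("pics/c2.png",np.hstack([cv2.resize(p[130:270,270:400],(400,430)),cv2.resize(s[150:290,250:380],(400,430))])[:,:,::-1])
E
```

```text
{'time': 8.85, 'joint_pos': [-15.83, -7.9, 106.88, 0.02, 80.97, 66.16], 'tool_pos': [482.09, -83.36, 171.66], 'tcp_rot': [180.0, -0.05, 8.0], 'ft_force': [1.0, 0.02, -0.45], 'finger_gap': 85.5, 'grip_force': 0.0}
top trigger_pad []
top grip_mid []
top knob_grip [([628.1, -48.6, 96.2], 0.93)]
top blow_gun []
side trigger_pad [([478.4, -53.8, 61.6], 0.75)]
side grip_mid [([488.8, -107.8, 59.7], 0.56)]
side knob_grip [([624.3, -48.8, 92.1], 0.81)]
side blow_gun [([531.0, -68.4, 1.6], 0.73)]
```

View pics/c2.png

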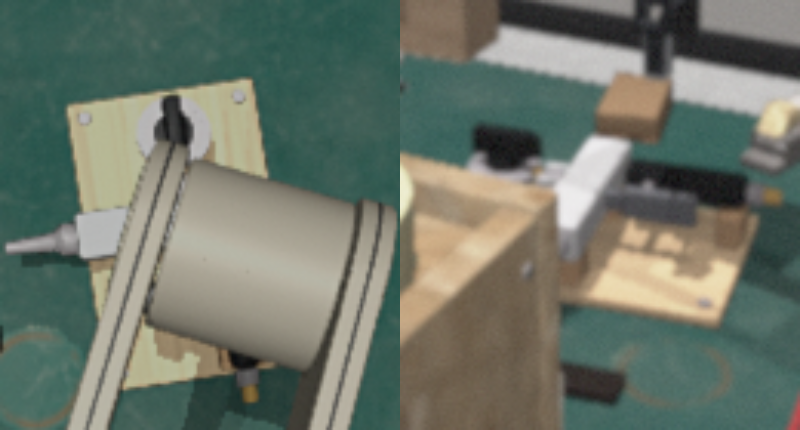

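The crop shows the knob bar (top view, about 172,120) lined up with the stand, point toward the gun, and the gripper straddling the grip and trigger. Lowering it now.

Call:
apply_moves([
  [0, 0, 55, 0, 0, 0],
  [0, 0, 35, 0, 0, 0],
  [0, 0, 25, 0, 0, 0],
  [0, 0, 25, 0, 0, 0],
  [0, 0, 0, 0, 0, 0],
])

```text
time: 9.98
tool_pos: [479.8, -82.9, 29.5]
tcp_rot: [-179.9, 0.2, 8.0]
ft_force: [0.3, -0.8, 0.3]
finger_gap: 85.3
grip_force: 0.0
```

Call:
apply_moves([
  [0, 2, 0, 0, 0, 0],
  [0, 2, 0, 0, 0, 0],
  [0, 2, 0, 0, 0, 0],
  [0, 1, 0, 0, 0, 0],
  [0, 0, 0, 0, 0, 0],
])

```text
time: 10.6
tool_pos: [482.8, -90.5, 31.7]
tcp_rot: [180.0, -0.0, 8.0]
ft_force: [-0.2, 0.8, 0.1]
finger_gap: 85.7
grip_force: 0.0
```

Call:
apply_moves([
  [0, 1, 0, 0, 0, 0],
  [0, 1, 0, 0, 0, 0],
  [0, 1, 0, 0, 0, 0],
  [0, 0, 0, 0, 0, 0],
  [0, 0, 0, 0, 0, 0],
])

```text
time: 11.22
tool_pos: [483.2, -93.4, 31.6]
tcp_rot: [-180.0, -0.0, 8.0]
ft_force: [1.3, 0.4, -0.8]
finger_gap: 85.4
grip_force: 0.0
```

Call:
apply_moves([
  [0, 1, 0, 0, 0, 0],
  [0, 1, 0, 0, 0, 0],
  [0, 0, 0, 0, 0, 0],
  [0, 0, 0, 0, 0, 0],
  [0, 0, 0, 0, 0, 0],
])

```text
time: 11.85
tool_pos: [483.4, -95.3, 31.5]
tcp_rot: [-180.0, 0.0, 8.0]
ft_force: [0.7, -0.7, -0.2]
finger_gap: 85.9
grip_force: 0.0
```

Call:
apply_moves([
  [0, 1, 0, 0, 0, 0],
  [0, 1, 0, 0, 0, 0],
  [0, 0, 0, 0, 0, 0],
  [0, 0, 0, 0, 0, 0],
  [0, 0, 0, 0, 0, 0],
])

```text
time: 12.48
tool_pos: [483.7, -97.3, 31.5]
tcp_rot: [-180.0, 0.0, 8.0]
ft_force: [-0.4, 2.2, 0.3]
finger_gap: 85.7
grip_force: 0.8
```

Call:
apply_moves([
  [0, 1, 0, 0, 0, 0],
  [0, 1, 0, 0, 0, 0],
  [0, 0, 0, 0, 0, 0],
  [0, 0, 0, 0, 0, 0],
  [0, 0, 0, 0, 0, 0],
])

```text
time: 13.1
tool_pos: [484.0, -99.3, 31.5]
tcp_rot: [-180.0, -0.0, 8.0]
ft_force: [0.1, 1.3, -0.7]
finger_gap: 85.3
grip_force: 1.0
```

Call:
apply_moves([
  [0, 0.5, 0, 0, 0, 0],
  [0, 0.5, 0, 0, 0, 0],
  [0, 0, 0, 0, 0, 0],
  [0, 0, 0, 0, 0, 0],
  [0, 0, 0, 0, 0, 0],
])

```text
time: 13.72
tool_pos: [484.2, -100.3, 31.6]
tcp_rot: [180.0, -0.0, 8.0]
ft_force: [0.7, 1.8, -0.6]
finger_gap: 85.6
grip_force: 1.1
```

Call:
apply_moves([
  [0, 0.5, 0, 0, 0, 0],
  [0, 0.5, 0, 0, 0, 0],
  [0, 0, 0, 0, 0, 0],
  [0, 0, 0, 0, 0, 0],
  [0, 0, 0, 0, 0, 0],
])

```text
time: 14.35
tool_pos: [484.3, -101.3, 31.6]
tcp_rot: [180.0, -0.0, 8.0]
ft_force: [2.4, 3.8, -1.1]
finger_gap: 85.6
grip_force: 1.1
```

Call:
apply_moves([
  [0, 0.5, 0, 0, 0, 0],
  [0, 0.5, 0, 0, 0, 0],
  [0, 0, 0, 0, 0, 0],
  [0, 0, 0, 0, 0, 0],
  [0, 0, 0, 0, 0, 0],
])

```text
time: 14.98
tool_pos: [484.4, -102.2, 31.5]
tcp_rot: [-180.0, 0.0, 8.0]
ft_force: [1.1, 5.1, 0.4]
finger_gap: 85.4
grip_force: 2.1
```

```bash
cat > a.py <<'E'
from h import *
F=[];G=[];Y=[]
for i in range(8):
    eyes.snapshot("top"); s=sense(); F.append(s["ft_force"]);G.append(s["grip_force"]);Y.append(s["tool_pos"])
print(s["time"],np.mean(F,0).round(2),np.std(F,0).round(2),np.mean(G).round(2),np.std(G).round(2),np.mean(Y,0).round(2))
E
python3 a.py
```

```text
15.375 [ 1.46  4.65 -0.12] [0.55 0.39 0.34] 2.2 0.02 [ 484.42 -102.24   31.55]
```

Call:
apply_moves([
  [0, 0.3, 0, 0, 0, 0],
  [0, 0.2, 0, 0, 0, 0],
  [0, 0, 0, 0, 0, 0],
  [0, 0, 0, 0, 0, 0],
  [0, 0, 0, 0, 0, 0],
])

```text
time: 16.0
tool_pos: [484.4, -102.6, 31.5]
tcp_rot: [-180.0, 0.0, 8.0]
ft_force: [1.6, 6.3, -0.3]
finger_gap: 85.5
grip_force: 2.7
```

```bash
python3 a.py
```

```text
16.4 [1.72 5.67 0.09] [0.45 0.37 0.25] 2.72 0.0 [ 484.47 -102.56   31.54]
```

Call:
apply_moves([
  [0, 0.3, 0, 0, 0, 0],
  [0, 0.2, 0, 0, 0, 0],
  [0, 0, 0, 0, 0, 0],
  [0, 0, 0, 0, 0, 0],
  [0, 0, 0, 0, 0, 0],
])

```text
time: 17.02
tool_pos: [484.5, -102.9, 31.5]
tcp_rot: [-180.0, -0.0, 8.0]
ft_force: [2.1, 7.0, 1.5]
finger_gap: 85.5
grip_force: 3.2
```

```bash
python3 a.py
```

```text
17.425 [1.58 6.6  0.28] [0.57 0.31 0.46] 3.21 0.0 [ 484.5  -102.87   31.51]
```

Call:
apply_moves([
  [0, 0.3, 0, 0, 0, 0],
  [0, 0.3, 0, 0, 0, 0],
  [0, 0, 0, 0, 0, 0],
  [0, 0, 0, 0, 0, 0],
  [0, 0, 0, 0, 0, 0],
])

```text
time: 18.05
tool_pos: [484.5, -103.2, 31.5]
tcp_rot: [-179.9, 0.0, 8.0]
ft_force: [2.0, 7.5, 1.7]
finger_gap: 85.6
grip_force: 3.8
```

```bash
python3 a.py
```

```text
18.45 [1.4  8.08 0.37] [0.47 0.58 0.57] 3.81 0.0 [ 484.57 -103.23   31.51]
```

Call:
apply_moves([
  [0, 0, 0, 0, 0, 0],
  [0, 0, 0, 0, 0, 0],
  [0, 0, 0, 0, 0, 0],
  [0, 0, 0, 0, 0, 0],
  [0, 0, 0, 0, 0, 0],
])

```text
time: 19.08
tool_pos: [484.6, -103.2, 31.5]
tcp_rot: [-179.9, 0.0, 8.0]
ft_force: [2.4, 7.8, 0.1]
finger_gap: 85.2
grip_force: 3.8
```

Call:
apply_moves([
  [0, 0, 0, 0, 0, 0],
  [0, 0, 0, 0, 0, 0],
  [0, 0, 0, 0, 0, 0],
  [0, 0, 0, 0, 0, 0],
  [0, 0, 0, 0, 0, 0],
])

```text
time: 19.7
tool_pos: [484.6, -103.2, 31.5]
tcp_rot: [-179.9, 0.0, 8.0]
ft_force: [0.9, 7.8, 0.1]
finger_gap: 85.2
grip_force: 3.8
```

Call:
apply_moves([
  [0, 0, 0, 0, 0, 0],
  [0, 0, 0, 0, 0, 0],
  [0, 0, 0, 0, 0, 0],
  [0, 0, 0, 0, 0, 0],
  [0, 0, 0, 0, 0, 0],
])

```text
time: 20.32
tool_pos: [484.6, -103.2, 31.5]
tcp_rot: [-179.9, 0.0, 8.0]
ft_force: [1.2, 7.4, 1.0]
finger_gap: 85.5
grip_force: 3.8
```

Call:
apply_moves([
  [0, 0, 0, 0, 0, 0],
  [0, 0, 0, 0, 0, 0],
  [0, 0, 0, 0, 0, 0],
  [0, 0, 0, 0, 0, 0],
  [0, 0, 0, 0, 0, 0],
])

```text
time: 20.95
tool_pos: [484.6, -103.2, 31.5]
tcp_rot: [-179.9, 0.0, 8.0]
ft_force: [1.8, 7.7, 1.5]
finger_gap: 85.4
grip_force: 3.8
```

```bash
python3 a.py
```

```text
21.35 [1.46 7.93 0.63] [0.29 0.79 0.54] 3.81 0.0 [ 484.56 -103.23   31.5 ]
```

Call:
apply_moves([
  [0, 1, 0, 0, 0, 0],
  [0, 2, 0, 0, 0, 0],
  [0, 2, 0, 0, 0, 0],
  [0, 2, 0, 0, 0, 0],
  [0, 1, 0, 0, 0, 0],
])

```text
time: 21.98
tool_pos: [485.6, -110.0, 31.4]
tcp_rot: [-179.8, 0.0, 8.0]
ft_force: [1.7, 15.4, 1.8]
finger_gap: 85.3
grip_force: 7.1
```

Call:
apply_moves([
  [0, 1, 0, 0, 0, 0],
  [0, 1, 0, 0, 0, 0],
  [0, 1, 0, 0, 0, 0],
  [0, 1, 0, 0, 0, 0],
  [0, 0, 0, 0, 0, 0],
])

```text
time: 22.6
tool_pos: [485.9, -112.7, 31.3]
tcp_rot: [-179.7, 0.0, 8.0]
ft_force: [1.1, 20.3, 4.7]
finger_gap: 85.6
grip_force: 10.1
```

```bash
python3 a.py
```

```text
23.0 [ 1.03 20.52  4.65] [0.36 0.35 0.42] 10.01 0.01 [ 485.99 -112.68   31.32]
```

```bash
python3 - <<'E'
from h import *
s,_=snap("side","pics/s3.png")
for n in("trigger_pad","grip_mid"): print(n,[(q["xyz"],q["confidence"]) for q in models.place_of(n,"side")[:2]])
cv2.imwrite("pics/c3.png",cv2.resize(s[170:260,290:390],(780,600*78//78),interpolation=cv2.INTER_CUBIC)[:,:,::-1]); st()
E
```

```text
trigger_pad [([480.8, -70.4, 62.9], 0.64)]
grip_mid []
{'time': 23.15, 'joint_pos': [-19.13, 3.41, 111.68, 0.27, 65.06, 62.71], 'tool_pos': [485.97, -112.67, 31.31], 'tcp_rot': [-179.71, 0.02, 8.04], 'ft_force': [0.45, 21.1, 5.57], 'finger_gap': 85.48, 'grip_force': 10.0}
```

View pics/c3.png

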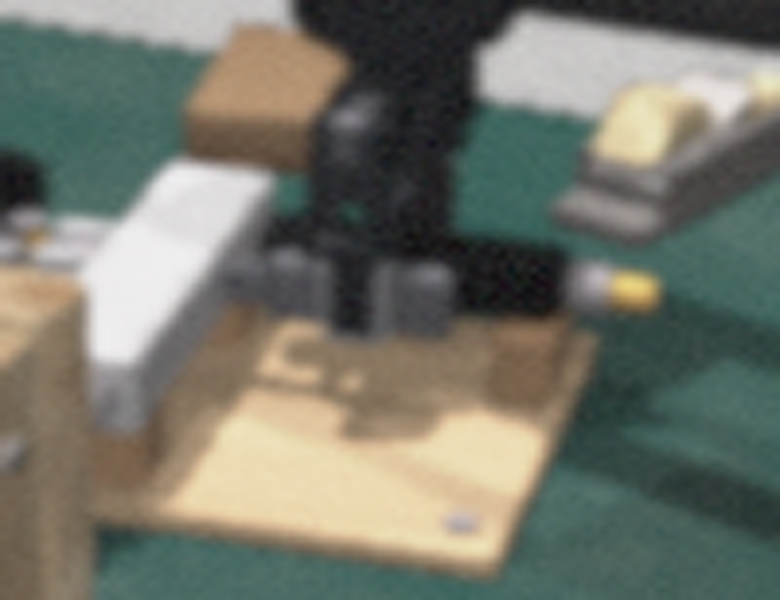

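The crop shows the finger at about (355,290) pressing the trigger toward the grip. The trigger has moved about 17 mm. I'll add a little more to be sure of the second stage.

Call:
apply_moves([
  [0, 0.5, 0, 0, 0, 0],
  [0, 0.5, 0, 0, 0, 0],
  [0, 0.5, 0, 0, 0, 0],
  [0, 0, 0, 0, 0, 0],
  [0, 0, 0, 0, 0, 0],
])

```text
time: 23.78
tool_pos: [486.1, -113.6, 31.3]
tcp_rot: [-179.7, 0.0, 8.0]
ft_force: [0.9, 23.2, 5.7]
finger_gap: 85.6
grip_force: 11.5
```

```bash
python3 a.py
```

```text
24.175 [ 0.76 23.16  5.79] [0.63 0.25 0.72] 11.48 0.0 [ 486.11 -113.57   31.27]
```

Call:
apply_moves([
  [0, 0.5, 0, 0, 0, 0],
  [0, 0.5, 0, 0, 0, 0],
  [0, 0.5, 0, 0, 0, 0],
  [0, 0, 0, 0, 0, 0],
  [0, 0, 0, 0, 0, 0],
])

```text
time: 24.8
tool_pos: [486.2, -114.5, 31.2]
tcp_rot: [-179.6, 0.0, 8.1]
ft_force: [0.8, 25.9, 6.8]
finger_gap: 85.1
grip_force: 13.0
```

```bash
python3 a.py; python3 - <<'E'
from h import *
for i in range(3):
    eyes.snapshot("side"); print([(q["xyz"],q["confidence"]) for q in models.place_of("trigger_pad","side")[:1]])
E
```

```text
25.2 [ 0.27 26.47  6.25] [0.47 0.43 0.42] 12.96 0.0 [ 486.22 -114.46   31.21]
[([480.7, -76.5, 62.0], 0.75)]
[([482.9, -72.1, 61.3], 0.56)]
[([482.7, -73.1, 63.6], 0.75)]
```

Call:
apply_moves([
  [0, 0, 0, 0, 0, 0],
  [0, 0, 0, 0, 0, 0],
  [0, -2, 0, 0, 0, 0],
  [0, -4, 0, 0, 0, 0],
  [0, 0, 0, 0, 0, 0],
])

```text
time: 26.12
tool_pos: [485.7, -110.5, 31.4]
tcp_rot: [-179.8, 0.0, 8.1]
ft_force: [1.4, 13.8, 3.2]
finger_gap: 85.5
grip_force: 7.2
```

Call:
apply_moves([
  [0, -2, 0, 0, 0, 0],
  [0, 0, 0, 0, 0, 0],
  [0, 0, 0, 0, 0, 0],
  [0, 0, 0, 0, 0, 0],
  [0, 0, 0, 0, 0, 0],
])

```text
time: 26.75
tool_pos: [485.4, -109.0, 31.4]
tcp_rot: [-179.8, 0.0, 8.0]
ft_force: [0.5, 14.1, 2.9]
finger_gap: 85.5
grip_force: 6.8
```

Call:
apply_moves([
  [0, -2, 0, 0, 0, 0],
  [0, 0, 0, 0, 0, 0],
  [0, 0, 0, 0, 0, 0],
  [0, 0, 0, 0, 0, 0],
  [0, 0, 0, 0, 0, 0],
])

```text
time: 27.38
tool_pos: [485.1, -107.2, 31.4]
tcp_rot: [-179.8, 0.0, 8.0]
ft_force: [0.8, 13.1, 2.6]
finger_gap: 85.9
grip_force: 6.2
```

Call:
apply_moves([
  [0, -2, 0, 0, 0, 0],
  [0, 0, 0, 0, 0, 0],
  [0, 0, 0, 0, 0, 0],
  [0, 0, 0, 0, 0, 0],
  [0, 0, 0, 0, 0, 0],
])

```text
time: 28.0
tool_pos: [484.9, -105.4, 31.4]
tcp_rot: [-179.9, 0.0, 8.0]
ft_force: [2.0, 11.2, 1.7]
finger_gap: 85.4
grip_force: 5.7
```

The unloading curve settles it: force rises slowly to about -110.5, then steeply. So the second stage ran up to its stop, at a moderate 26 N, and was held for over 2 s. Letting go and lifting now.

Call:
apply_moves([
  [0, -5, 0, 0, 0, 0],
  [0, -6, 0, 0, 0, 0],
  [0, -6, 0, 0, 0, 0],
  [0, -5, 0, 0, 0, 0],
  [0, -3, 0, 0, 0, 0],
])

```text
time: 28.62
tool_pos: [481.5, -82.0, 31.6]
tcp_rot: [180.0, 0.0, 8.0]
ft_force: [0.1, -0.2, -0.5]
finger_gap: 85.6
grip_force: 0.0
```

Call:
apply_moves([
  [0, 0, 0, 0, 0, 0],
  [0, 0, -20, 0, 0, 0],
  [0, 0, -40, 0, 0, 0],
  [0, 0, -60, 0, 0, 0],
  [-40, 0, -40, 0, 0, 0],
])

```text
time: 29.25
tool_pos: [443.6, -88.1, 195.0]
tcp_rot: [179.9, -0.2, 8.1]
ft_force: [0.5, -0.6, -0.1]
finger_gap: 85.7
grip_force: 0.0
```

Call:
apply_moves([
  [-30, 50, 0, 0, 0, 0],
  [0, 60, 0, 0, 0, 0],
  [0, 60, 0, 0, 0, 0],
  [0, 0, 0, 0, 0, 0],
  [0, 0, 0, 0, 0, 0],
])

```text
time: 29.88
tool_pos: [435.6, -260.2, 191.2]
tcp_rot: [-179.9, 0.0, 7.9]
ft_force: [-0.3, 0.7, 0.3]
finger_gap: 85.6
grip_force: 0.0
```

```bash
python3 - <<'E'
from h import *
st()
p,d=snap("top","pics/t4.png"); s,_=snap("side","pics/s4.png")
for c in("top","side"):
  for n in("trigger_pad","knob_grip"): print(c,n,[(q["xyz"],q["confidence"]) for q in models.place_of(n,c)[:1]])
cv2.imwrite("pics/c4.png",np.hstack([cv2.resize(p[130:270,270:400],(400,430)),cv2.resize(s[150:290,250:380],(400,430))])[:,:,::-1])
E
```

```text
{'time': 29.88, 'joint_pos': [-36.65, -5.66, 102.75, 0.02, 82.97, 45.4], 'tool_pos': [435.6, -260.18, 191.18], 'tcp_rot': [-179.95, 0.03, 7.95], 'ft_force': [-0.26, 0.74, 0.28], 'finger_gap': 85.64, 'grip_force': 0.0}
top trigger_pad [([478.9, -58.6, 59.2], 0.63)]
top knob_grip [([627.9, -52.2, 94.4], 0.68)]
side trigger_pad [([478.6, -57.3, 64.5], 0.64)]
side knob_grip [([622.9, -47.4, 89.8], 0.72)]
```

View pics/c4.png

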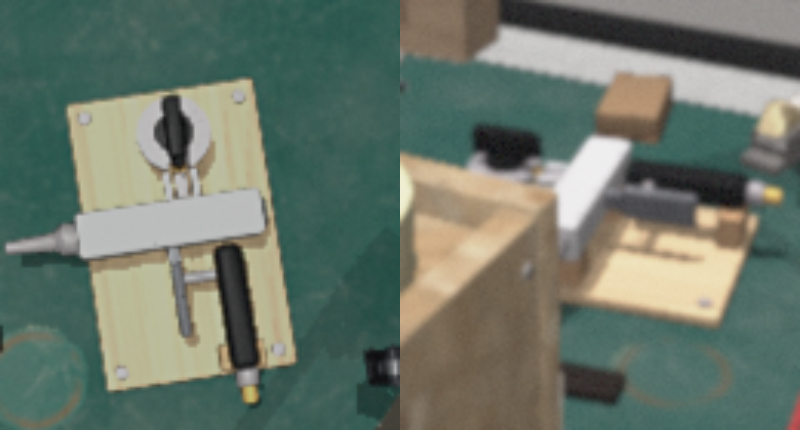

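The crop shows the knob lined up with the stand (175,130), its point toward the gun, and the trigger back at rest (182,290). The gripper is clear of everything.

```bash
python3 -c "
from bench import job
print(job.hand_in())"
```

```text
the job is handed in; nothing more can be done
None
```

I handed the job in at about 30 s with every step carried out, but no verdict came back: I turned the lock open, leaned on the trigger at about 8 N for over 3 s, held full blow for over 2 s (pressed lightly onto the end stop, 26 N at most), then let the trigger go and touched none of the loose things.

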